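Hang the lopsided parts caddy on the weighing hook

TASK

Weigh the parts caddy: lift it by its orange grip and hang it on the arm of the spring weighing stand by the notch above its loaded end, so that it hangs level. Keep hold while you ease its whole weight onto the spring, neither pressing the spring past the weight into the red nor letting the hook drop or spring back when you let go, and leave the caddy hanging freely and still. Keep the caddy from tipping on the way, do not knock the stand, and leave the other things on the desk where they are.

Things in the scene. Friction and masses are not known exactly. Their poses are not given: they have to be found in the camera images.
- caddy_grip (a point): Centre of the parts caddy's orange grip: a block 50 mm long (caddy x), 14 mm thick (y), 32 mm high, in the middle of its aluminium bar, 124 mm above its underside. Axes: x along the bar from the middle to the loaded end, z up. The centre of mass lies 40 mm along +x from here (under the loaded notch), so a held caddy pulls down at that end: grip with 40 N or more.
- notch_loaded (a point): Notch over the loaded end, in the underside of the caddy's bar: an inverted V open downwards, across the bar, mouth 28 mm wide, sides sloping 35 degrees, 10 mm deep. The point is where the hook arm's centre line lies when seated: 40 mm along caddy +x and 11 mm below the grip's centre. The like notch at the empty end (-40 mm) is not over the weight.
- hook_seat (a point): Point on the centre line of the hook arm where the bar should sit. The arm: level round steel, 10 mm diameter, 265 mm up when unloaded, along this point's y; at +y 84 mm it meets the carriage, at -y 33 mm its end turns up, to 22 mm above the centre line. The caddy's bar goes across it (caddy x along this x, either way round). The arm sinks under load and this point with it.
- hook (a joint): How far the hook arm has sunk, m: 0 unloaded, 0.092 at the bottom stop, red band from 0.074 (green before). A spring of 95 N/m, lightly damped: the caddy's weight alone sinks it by 18 to 64 mm, and the arm goes further if the hand presses on.
- stand: The fixed weighing stand: grey base plate 140 x 200 x 12 mm, white column 46 x 36 mm at +y 118 mm, 290 mm high, with the hook arm pointing to -y. Origin on the desk under hook_seat, axes parallel to hook_seat's, z up. The caddy comes on from the -y end: bar over the upturned tip, tray below the arm (gap from carton top to bar 59 mm), then in along +y and down.
- mouse: Bystander: black and grey computer mouse, 105 x 60 x 34 mm, origin at its underside.
- calculator: Bystander: white desk calculator, 75 x 140 x 14 mm, origin at its underside.
- blade_a: Bystander: blue saw blade lying flat, 220 x 24 x 4 mm, origin at its underside.
- blade_b: Bystander: a second such blue saw blade.
- rivet_carton: Bystander: cardboard carton beside the stand, 60 x 80 x 45 mm, origin at its underside. The hung caddy passes above it.
- rivet_jar: Bystander: small closed jar, 60 mm wide, 70 mm high, origin at its underside.
- stapler: Bystander: red and black stapler, 110 x 34 x 40 mm, origin at its underside.
- caddy: The loose parts caddy: blue open tray 180 x 100 x 38 mm (x, y, z); end uprights carry a bar along x, 8 mm thick, top 132 mm up. A 64 x 78 mm cardboard carton (top 49 mm up) is fixed in its +x half; the other half is empty. Mass unknown, 0.18 to 0.62 kg. Origin at the centre of its underside, axes as caddy_grip's.

How it is judged:
By the outcome, as a careful person would: the job done as asked, in the order asked, and still so for the second after the job is handed in, with the robot touching nothing.
It also fails if it takes over 70 s, if anything falls off the work surface, if the arm or the gripper's body presses on something with over 40 N, if the wrist force passes 120 N, or if a joint passes its speed limit or range.

ROBOT

A 6-joint arm with a two-finger parallel gripper is mounted at the origin on the work surface. World frame = base frame: x ahead of the robot, y to its left, z up, the work surface at z = 0. Lengths are in m, angles in degrees, forces in N, time in s.
With the tool pointing down it reaches from about 0.4 to 0.825 m from the base axis. Payload 7 kg.
Tool frame: the origin (TCP) lies at the very end of the fingers, on their centre line; the grasp point (between the pads) lies 19 mm behind it (r.hold_point_z is the distance from the TCP to the grasp point, in m); x points along the fingers, y is the direction in which the jaws open and shut, and the axes are right-handed (so a half turn about x gives the same grasp; the last joint's range is limited). The gripper opens to 88 mm and grips with 3 to 60 N. Pads are 19 mm wide; open, the fingers measure 130 mm over their backs; the gripper's body (78 mm by 193 mm) begins 47 mm behind the grasp point.
Start: joints at [-58.379, 20.546, 0.682, 0, -70.136, -16.507], TCP at [0.176, -0.652, 0.227] pointing down, gripper open.
Joint ranges: [-176.03, 176.03], [-82.01, 121.73], [-58.28, 71.71], [-173.87, 95.51], [-174.79, -0.11], [-173.66, 173.66]. Speed limits (degrees/s): [136.94, 136.94, 172.46, 180, 180, 180].

INTERFACE

Orientations are given as [roll, pitch, yaw] about the fixed x, y, z axes, in that order (R = Rz(yaw) Ry(pitch) Rx(roll)).
In Python, from plant import r gives the robot as it stands. The module is installed in compiled form; this text tells all that it offers.
- The arm moves only by the shell command python3 -m creep 'ROWS' [FORCE]. ROWS is JSON, a list of rows, each a list of 7 numbers: the turn, a rotation vector about the tool's x, y, z in rad, then the shift along the tool's x, y, z in cm, then the opening in per cent of the stroke, from 0 (shut) to 100 (fully open). In form: [[rx, ry, rz, x, y, z, fingers], ...]. A call has 1 to 8 rows; each row shifts and turns the commanded pose from where the row before left it, along the tool's axes as they then stand; what a row does not reach is not made up. A row lasts 1/10 s, in which the tool goes at most 50 mm and 8.59 degrees, less where a joint would pass 70% of its speed; a pose out of reach is approached as far as the arm can. A call is refused whole if a number of a shift passes 5 or a number of a turn 0.15, either way. A call with a gripper value outside its range is refused whole. The fingers move at their own pace and stop on an object; FORCE is the grip in N (left out, the last holds). Time passes only in rows, so rows that do not move let the fingers close. It gives the time, the measured TCP pose, the force and the opening at its end, in the units of the state.
- r.get_state(): the state, without advancing time (a new reading comes with each control period).
- r.capture(name): name is "side" or "top"; returns (picture, depth): 420x560x3 uint8, blue, green, red; 420x560 float32, m along the optical axis (not along the pixel's ray), 0 where there is no reading.
- r.camera_info(name): a dict with "fovy" (degrees; the focal length in pixels is half the picture's height over the tangent of half this angle, whatever the lens; pixels are square), "cx", "cy" (the principal point, pixels), "camera_from_world" (4x4, takes a point from world to camera coordinates). Camera axes: x right, y down, z forward; pixel columns grow to the right and rows downward; lengths in m; the calibration is good to about 2 mm. A picture is of the moment at which its call begins. camera_info takes no time and is no camera call.
- r.close_job(): hands the job in, once; it reports no verdict.
Trained networks look in the newest picture that a camera, given by its name, has taken for a name from the list of things; names that differ only in an ending like _2 or _b are one class to them, and where a whole thing is asked for, a point or a joint stands for the part that bears it (a point fixed in the world has none). Each returns a list of dicts, best first, with "score" (0 to 1); they miss things now and then, are a little off and sometimes report something else, mostly with a low value. They report only what shows in the picture. A call takes as long as a camera call.
- r.look_for(query, camera): "rect" ([left, top, right, bottom] in pixels, round what is visible of it).
- r.masks_of(query, camera): "pixels" (420x560 bool, what is visible of it) and "rect" ([left, top, right, bottom] in pixels, round what is visible of it).
The state is a dict: "time_s": time; "joints": joint angles; "qd": joint speeds; "joint_torque": joint torques, N m; "tcp_pos": TCP position; "eef_rot": TCP orientation; "contact_force": force on the tool from outside, world axes, zero at the start; "moment": the same for the moment, N m; "gripper_width": finger opening in m.
Only numpy, scipy, OpenCV 4.12 (cv2) and the standard library are available. Lean on these libraries where they do the work, as an engineer would, in place of code of your own. Each camera call takes 0.05 s, during which the arm holds its last target. There are 200 camera calls.

## Working session

There is one attempt and no reset: what is moved stays moved. The work goes in short steps, Python scripts to look and compute and a shell command to move; the robot and the scene stay as the last step left them, time stands still between calls to the robot, and variables do not carry over. Pictures are saved under pics/ and viewed, about 8 in all and at most 12, crops included, and the job is handed in when it is done.

```bash
mkdir -p pics; cat > h.py <<'E'
from plant import r
import numpy as np, cv2
from scipy.spatial.transform import Rotation as R
def cloud(cam):
    p,d=r.capture(cam); i=r.camera_info(cam); f=210/np.tan(np.radians(i["fovy"]/2))
    v,u=np.mgrid[:420,:560]; P=np.stack([(u-i["cx"])/f*d,(v-i["cy"])/f*d,d],-1)
    T=np.linalg.inv(i["camera_from_world"]); W=P@T[:3,:3].T+T[:3,3]; W[d==0]=np.nan
    return p,W,T
E
python3 - <<'E'
from h import *
for c in("top","side"):
    p,W,T=cloud(c); cv2.imwrite(f"pics/{c}0.png",p); np.save(c+"W.npy",W); np.save(c+"P.npy",p)
    print(c,T.round(3).tolist(), r.camera_info(c)["fovy"])
    for q in("caddy","caddy_grip","stand","hook","rivet_carton"):
        for m in r.masks_of(q,c)[:2]:
            X=W[m["pixels"]]; X=X[~np.isnan(X[:,0])]
            if len(X): print(q,round(m["score"],2),np.round(m["rect"]),len(X),X.min(0).round(3),np.median(X,0).round(3),X.max(0).round(3))
s=r.get_state();print(s["time_s"],s["tcp_pos"],s["eef_rot"],s["contact_force"],R.from_euler("xyz",s["eef_rot"],degrees=True).as_matrix().round(3).tolist())
E
```

```text
top [[0.027, -0.998, 0.064, 0.52], [-1.0, -0.028, -0.002, -0.017], [0.004, -0.064, -0.998, 1.096], [0.0, 0.0, 0.0, 1.0]] 56.678844360853006
caddy_grip 0.91 [318. 212. 386. 283.] 2586 [ 0.419 -0.325 -0.003] [ 0.512 -0.23   0.032] [ 0.61  -0.134  0.146]
stand 0.8 [ 80. 215. 202. 274.] 4557 [ 0.422  0.191 -0.003] [0.504 0.317 0.014] [0.596 0.511 0.297]
hook 0.88 [101. 229. 170. 258.] 440 [0.484 0.204 0.249] [0.514 0.305 0.271] [0.536 0.346 0.289]
rivet_carton 0.94 [130. 185. 168. 210.] 832 [ 0.6    0.286 -0.003] [0.633 0.323 0.046] [0.673 0.388 0.053]
side [[-0.706, -0.415, 0.574, -0.256], [-0.708, 0.414, -0.571, 0.791], [-0.0, -0.81, -0.587, 1.02], [0.0, 0.0, 0.0, 1.0]] 42.19690149542344
caddy 0.73 [303. 196. 371. 246.] 2549 [ 0.415 -0.398 -0.005] [ 0.509 -0.229  0.033] [ 0.669 -0.129  0.143]
caddy 0.51 [241. 208. 292. 242.] 419 [ 0.586 -0.139 -0.005] [ 0.694 -0.114  0.003] [ 0.798 -0.096  0.012]
caddy_grip 0.82 [306. 197. 370. 248.] 2415 [ 0.415 -0.368 -0.005] [ 0.511 -0.227  0.033] [ 0.708 -0.129  0.143]
stand 0.58 [146. 219. 245. 378.] 5895 [ 0.417  0.013 -0.003] [0.484 0.354 0.016] [0.816 0.419 0.294]
hook 0.81 [181. 219. 211. 271.] 240 [ 0.482  0.013 -0.   ] [0.516 0.266 0.269] [0.816 0.332 0.286]
hook 0.53 [263. 281. 306. 313.] 813 [ 0.383  0.024 -0.005] [0.43  0.081 0.022] [0.491 0.113 0.04 ]
0.6 [ 0.17597979 -0.6516459   0.22658284] [-68.66697482  89.99626662 -53.55167508] [-0.13770591  0.36843079 -0.24509484] [[0.0, -0.261, 0.965], [-0.0, 0.965, 0.261], [-1.0, -0.0, 0.0]]
```

```bash
python3 -c "
import cv2,numpy as np
a=cv2.imread('pics/top0.png');b=cv2.imread('pics/side0.png')
print(a.shape)"
```

```text
(420, 560, 3)
```

View pics/top0.png

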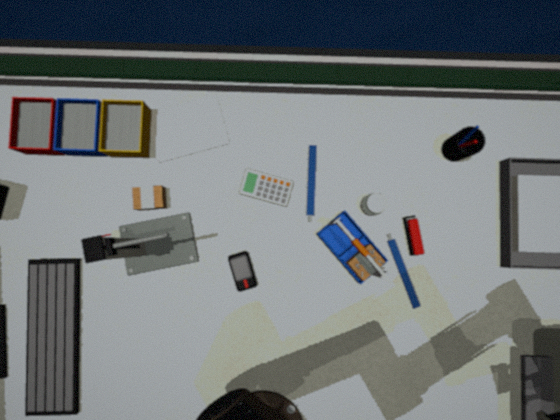

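View pics/side0.png

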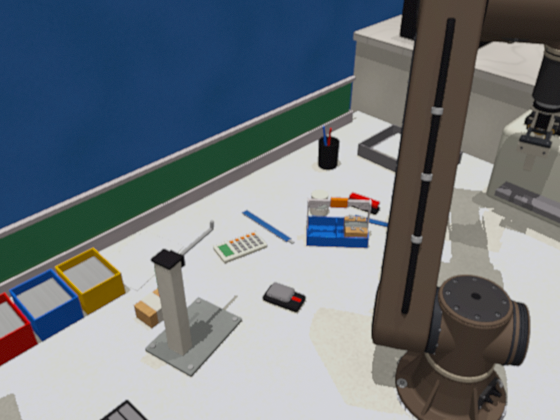

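The top view shows the caddy at about (350,247). Its orange grip is near (358,243) and its loaded end points lower right. The stand's arm runs from the column at (97,248) to its tip near (170,238). The side view agrees.

```bash
python3 - <<'E'
from h import *
W=np.load("topW.npy");P=np.load("topP.npy").astype(int);v,u=np.mgrid[:420,:560]
def box(l,t,r_,b,lo,hi,W=W):
    return (u>=l)&(u<=r_)&(v>=t)&(v<=b)&(W[...,2]>lo)&(W[...,2]<hi)
def line(X):
    c=np.median(X[:,:2],0); w=np.linalg.svd(X[:,:2]-X[:,:2].mean(0))[2][0]; t=(X[:,:2]-X[:,:2].mean(0))@w
    return len(X),X.mean(0).round(4),w.round(3),np.degrees(np.arctan2(w[1],w[0])).round(1),t.min().round(3),t.max().round(3),X[:,2].max().round(3)
m=box(310,205,395,290,.115,.16);print("bar",line(W[m]))
o=box(310,205,395,290,.12,.16)&(P[...,2]-P[...,0]>90);print("grip",line(W[o]),u[o].mean(),v[o].mean())
c=box(310,205,395,290,.04,.06)&(P[...,2]-P[...,0]>40);print("carton",line(W[c]))
a=box(100,225,200,262,.24,.282);print("arm",line(W[a]),[line(W[a&(W[...,1]<y)])[1] for y in(.26,)])
t=box(100,225,200,262,.282,.32);print("hi",line(W[t]),W[t].min(0),W[t].max(0))
k=box(70,225,125,270,.285,.32);print("col",line(W[k]),W[k].min(0),W[k].max(0))
b=box(75,210,205,280,.006,.02);X=W[b]; print("base",cv2.minAreaRect(X[:,:2].astype(np.float32)),len(X))
S=np.load("sideW.npy");Q=np.load("sideP.npy").astype(int)
m=box(300,190,375,250,.12,.16,S)&(Q[...,2]-Q[...,0]>90);print("side grip",line(S[m]))
m=box(180,215,220,262,.23,.3,S);print("side arm",line(S[m]), S[m][np.argsort(S[m][:,1])][:6].round(3).tolist())
E
```

```text
bar (402, array([ 0.5132, -0.23  ,  0.1336]), array([-0.744, -0.668]), np.float64(-138.1), np.float64(-0.091), np.float64(0.09), np.float64(0.146))
grip (105, array([ 0.514 , -0.2291,  0.1407]), array([-0.717, -0.697]), np.float64(-135.8), np.float64(-0.024), np.float64(0.022), np.float64(0.146)) 360.4095238095238 247.34285714285716
carton (324, array([ 0.4722, -0.2622,  0.0504]), array([ 0.62 , -0.785]), np.float64(-51.7), np.float64(-0.036), np.float64(0.045), np.float64(0.059))
arm (485, array([0.5102, 0.298 , 0.2709]), array([ 0.22 , -0.976]), np.float64(-77.3), np.float64(-0.049), np.float64(0.096), np.float64(0.282)) [array([0.5239, 0.237 , 0.2701])]
hi (138, array([0.5017, 0.3186, 0.2886]), array([-0.268,  0.963]), np.float64(105.5), np.float64(-0.119), np.float64(0.028), np.float64(0.295)) [0.47420792 0.20382128 0.28208152] [0.53575613 0.34239327 0.29484099]
col (527, array([0.4971, 0.3542, 0.2907]), array([-0.974, -0.226]), np.float64(-166.9), np.float64(-0.026), np.float64(0.026), np.float64(0.297)) [0.46951984 0.32913848 0.28524591] [0.52578666 0.37984711 0.29655727]
base ((0.5048598647117615, 0.3532044589519501), (0.19183708727359772, 0.3569304943084717), 2.28189754486084) 3227
side grip (110, array([ 0.5116, -0.2227,  0.1322]), array([-0.717, -0.697]), np.float64(-135.8), np.float64(-0.022), np.float64(0.023), np.float64(0.143))
side arm (259, array([0.5115, 0.2713, 0.2711]), array([-0.333,  0.943]), np.float64(109.5), np.float64(-0.065), np.float64(0.079), np.float64(0.292)) [[0.528, 0.209, 0.287], [0.531, 0.209, 0.285], [0.527, 0.21, 0.285], [0.527, 0.211, 0.28], [0.526, 0.211, 0.283], [0.527, 0.211, 0.277]]
```

```bash
python3 -c "
import cv2,numpy as np
a=cv2.imread('pics/top0.png')[205:285,70:210];b=cv2.imread('pics/top0.png')[200:290,305:400];c=cv2.imread('pics/side0.png')[190:260,295:380]
f=lambda x:cv2.resize(x,(390,290),interpolation=cv2.INTER_CUBIC)
d=cv2.imread('pics/side0.png')[210:310,140:250]
cv2.imwrite('pics/z.png',np.vstack([np.hstack([f(a),f(b)]),np.hstack([f(d),f(c)])]))"
```

```text
(no output)
```

View pics/z.png

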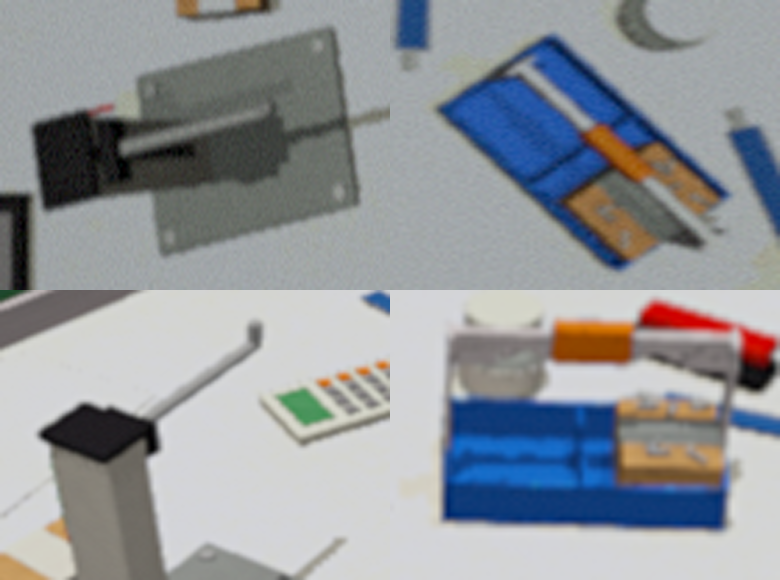

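The crops confirm the reading: the carton end is at lower right, the arm is clear of other things, and the lengths match the sizes given. I take the grip at (0.513, -0.229) with bar yaw -138°, and hook_seat at (0.5225, 0.243) with stand yaw 12.7°. Next I approach the grip.

```bash
cat >> h.py <<'E'
def go(p,jaw=None):
    s=r.get_state(); M=R.from_euler("xyz",s["eef_rot"],degrees=True).as_matrix()
    print("t",round(s["time_s"],2),"tcp",np.round(s["tcp_pos"],4),"w",round(s["gripper_width"],4),"F",np.round(s["contact_force"],2),"M",np.round(s["moment"],2),"down",M[:,0].round(4))
    print("shift cm",((np.array(p)-s["tcp_pos"])@M*100).round(2))
    if jaw is not None:
        a=np.radians(jaw); G=np.array([[0,np.cos(a),np.sin(a)],[0,np.sin(a),-np.cos(a)],[-1,0,0]])
        print("turn",R.from_matrix(M.T@G).as_rotvec().round(4))
E
python3 -m creep '[[0,0,0,0,2.67,3.63,100],[0,0,0,0,2.67,3.63,100],[0,0,0,0,2.67,3.63,100],[0,0,0,0,2.67,3.63,100],[0,0,0,0,2.67,3.63,100],[0,0,0,0,2.67,3.63,100],[0,0,0,0,2.67,3.63,100],[0,0,0,0,2.67,3.63,100]]' 55
python3 -m creep '[[-0.117,0,0,0,2.67,3.63,100],[-0.117,0,0,0,2,3,100],[-0.117,0,0,0,2,3,100],[-0.117,0,0,0,0,0,100],[0,0,0,0,0,0,100],[0,0,0,0,0,0,100]]'
python3 -c "
from h import *
go((.513,-.229,.111),131.9)"
```

```text
time_s: 1.4
tcp_pos: [0.4016, -0.3682, 0.227]
eef_rot: [-43.8, 90.0, -28.7]
contact_force: [0.8, -0.7, -0.6]
gripper_width: 0.0879
time_s: 2.0
tcp_pos: [0.4659, -0.2729, 0.2267]
eef_rot: [-50.4, 90.0, -8.6]
contact_force: [-0.6, -0.8, -0.5]
gripper_width: 0.0879
t 2.0 tcp [ 0.4659 -0.2729  0.2267] w 0.0879 F [-0.64 -0.76 -0.53] M [ 0.01  0.02 -0.04] down [ 1.e-04 -0.e+00 -1.e+00]
shift cm [11.57  0.14  6.44]
turn [-0.0028  0.0001  0.0001]
```

```bash
python3 -m creep '[[0,0,0,0,0.14,3.2,100],[0,0,0,0,0,3.24,100],[0,0,0,3,0,0,100],[0,0,0,3,0,0,100],[0,0,0,2,0,0,100],[0,0,0,1.5,0,0,100],[0,0,0,0,0,0,100]]'
python3 -c "
from h import *
go((.513,-.229,.111),131.9)
p,W,T=cloud('side');cv2.imwrite('pics/s1.png',cv2.resize(p[150:290,230:450],(770,490),interpolation=cv2.INTER_CUBIC))"
```

```text
time_s: 2.7
tcp_pos: [0.5111, -0.2294, 0.1294]
eef_rot: [128.1, 89.8, 169.8]
contact_force: [0.2, 0.7, 0.3]
gripper_width: 0.0872
t 2.7 tcp [ 0.5111 -0.2294  0.1294] w 0.0872 F [0.25 0.68 0.26] M [ 0.04  0.1  -0.01] down [-4.2e-03  7.0e-04 -1.0e+00]
shift cm [ 1.84 -0.11  0.17]
turn [-0.0039 -0.0026 -0.0033]
```

View pics/s1.png

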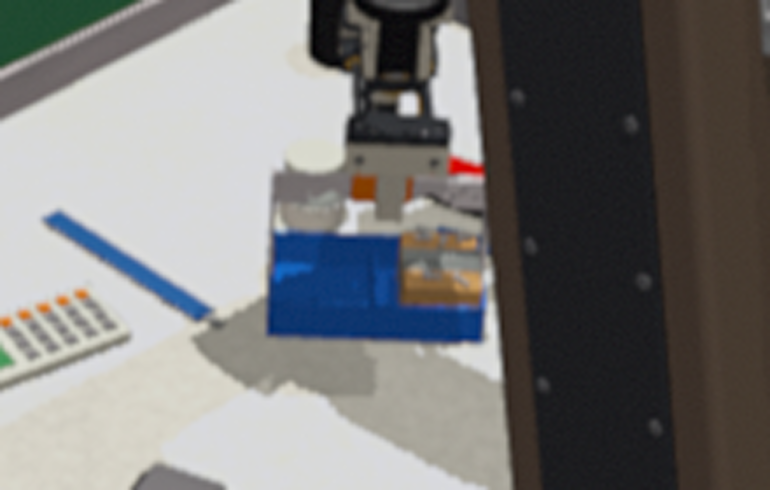

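The open fingers straddle the grip, with a finger seen in front of the orange block at about (388,195) in the crop. I go down the rest and close.

```bash
python3 -m creep '[[0,0,0,0,0,0,100],[0,0,0,0,0,0,100]]'
python3 -c "
from h import *
go((.513,-.229,.111),131.9)"
```

```text
time_s: 2.95
tcp_pos: [0.5135, -0.2292, 0.1327]
eef_rot: [-53.5, 89.9, -11.6]
contact_force: [-0.7, 0.7, -0.0]
gripper_width: 0.0872
t 2.95 tcp [ 0.5135 -0.2292  0.1327] w 0.0872 F [-0.68  0.68 -0.02] M [-0.05  0.04  0.  ] down [ 1.8e-03 -4.0e-04 -1.0e+00]
shift cm [ 2.17  0.05 -0.02]
turn [-0.0006  0.0011  0.0014]
```

```bash
python3 -m creep '[[0,0,0,1.1,0,0,100],[0,0,0,1.05,0,0,100],[0,0,0,0,0,0,30],[0,0,0,0,0,0,20],[0,0,0,0,0,0,0],[0,0,0,0,0,0,0],[0,0,0,0,0,0,0],[0,0,0,0,0,0,0]]' 55
python3 -m creep '[[0,0,0,0,0,0,0],[0,0,0,0,0,0,0],[0,0,0,0,0,0,0],[0,0,0,0,0,0,0]]' 55
python3 -c "
from h import *
go((.513,-.229,.111),131.9)"
```

```text
time_s: 3.75
tcp_pos: [0.513, -0.2288, 0.1103]
eef_rot: [-54.5, 90.0, -12.6]
contact_force: [-0.3, 0.6, -0.1]
gripper_width: 0.0452
time_s: 4.15
tcp_pos: [0.5134, -0.229, 0.1103]
eef_rot: [-73.2, 89.9, -31.3]
contact_force: [2.8, -2.7, -2.0]
gripper_width: 0.0136
t 4.15 tcp [ 0.5134 -0.229   0.1103] w 0.0136 F [ 2.82 -2.67 -1.96] M [-0.29 -0.59  0.24] down [ 9.e-04 -5.e-04 -1.e+00]
shift cm [-0.07  0.03 -0.02]
turn [0.0008 0.0003 0.001 ]
```

Gripped at 13.6 mm. I lift gently and weigh it.

```bash
python3 -m creep '[[0,0,0,0,0,0,0],[0,0,0,-0.3,0,0,0],[0,0,0,-0.5,0,0,0],[0,0,0,-0.8,0,0,0],[0,0,0,-1,0,0,0],[0,0,0,-1,0,0,0],[0,0,0,-0.4,0,0,0],[0,0,0,0,0,0,0]]' 58
python3 -m creep '[[0,0,0,0,0,0,0],[0,0,0,0,0,0,0],[0,0,0,0,0,0,0]]'
python3 -c "
from h import *
go((.513,-.229,.299),131.9)
p,W,T=cloud('side');cv2.imwrite('pics/s2.png',cv2.resize(p[150:290,230:450],(770,490),interpolation=cv2.INTER_CUBIC))
for i in range(5): 
  s=r.get_state(); print(np.round(s['contact_force'],2),np.round(s['moment'],2)); r.capture('top')"
```

```text
time_s: 4.95
tcp_pos: [0.5135, -0.2288, 0.1512]
eef_rot: [-47.9, 89.9, -6.0]
contact_force: [-0.7, 0.3, -5.7]
gripper_width: 0.0139
time_s: 5.25
tcp_pos: [0.5127, -0.2287, 0.1496]
eef_rot: [128.1, 90.0, 170.0]
contact_force: [0.0, -0.1, -4.1]
gripper_width: 0.0135
t 5.25 tcp [ 0.5127 -0.2287  0.1496] w 0.0135 F [ 0.02 -0.13 -4.13] M [ 0.13 -0.08 -0.  ] down [-8.e-04  1.e-04 -1.e+00]
shift cm [-14.94  -0.03  -0.  ]
turn [ 0.0004 -0.0005 -0.0007]
[ 0.29  0.2  -5.49] [ 0.11 -0.08  0.03]
[ 0.44  1.13 -5.21] [ 0.15 -0.15 -0.02]
[ 0.68  0.17 -5.08] [ 0.12 -0.03  0.  ]
[-0.32  0.03 -5.17] [ 0.12 -0.14  0.02]
[-0.4  -0.54 -4.49] [ 0.12 -0.06  0.06]
```

View pics/s2.png

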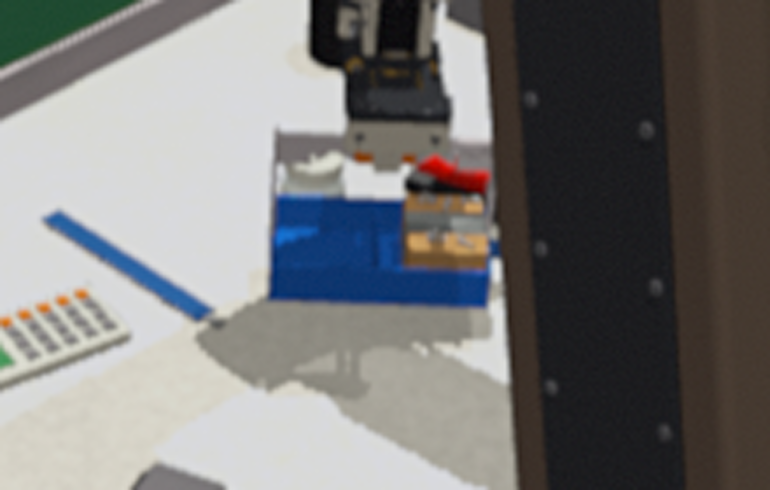

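The caddy hangs level in the grip, its bar horizontal at about y=150 in the crop. The weight is about 4.9 N, so I expect a sink of about 50 mm. Next I lift it to TCP z 0.304 and turn it.

```bash
python3 -m creep '[[0,0,0,-1,0,0,0],[0,0,0,-2,0,0,0],[0,0,0,-2.5,0,0,0],[0,0,0,-2.5,0,0,0],[0,0,0,-2.5,0,0,0],[0,0,0,-2.4,0,0,0],[0,0,0,-1.7,0,0,0],[0,0,0,-0.8,0,0,0]]'
python3 -m creep '[[0.05,0,0,0,0,0,0],[0.08,0,0,0,0,0,0],[0.08,0,0,0,0,0,0],[0.08,0,0,0,0,0,0],[0.08,0,0,0,0,0,0],[0.08,0,0,0,0,0,0],[0.06,0,0,0,0,0,0],[0,0,0,0,0,0,0]]'
python3 -c "
from h import *
go((.586,.145,.304),102.7)"
```

```text
time_s: 6.35
tcp_pos: [0.5135, -0.229, 0.3068]
eef_rot: [-54.9, 89.8, -12.9]
contact_force: [0.6, 0.5, -5.2]
gripper_width: 0.0139
time_s: 7.15
tcp_pos: [0.5126, -0.2286, 0.3037]
eef_rot: [142.9, 90.0, 155.5]
contact_force: [0.4, 0.1, -4.8]
gripper_width: 0.0138
t 7.15 tcp [ 0.5126 -0.2286  0.3037] w 0.0138 F [ 0.45  0.07 -4.81] M [-0.08 -0.18  0.05] down [-7.e-04  3.e-04 -1.e+00]
shift cm [-2.000e-02  3.485e+01  1.535e+01]
turn [-0.0007 -0.0006 -0.0005]
```

```bash
python3 -m creep '[[0,0,0,0,0.6,0.26,0],[0,0,0,0,1.2,0.53,0],[0,0,0,0,2,0.88,0],[0,0,0,0,2.2,0.97,0],[0,0,0,0,2.2,0.97,0],[0,0,0,0,2.2,0.97,0],[0,0,0,0,2.2,0.97,0],[0,0,0,0,2.2,0.97,0]]'
python3 -m creep '[[0,0,0,0,2.2,0.97,0],[0,0,0,0,2.2,0.97,0],[0,0,0,0,2.2,0.97,0],[0,0,0,0,2.2,0.97,0],[0,0,0,0,2.2,0.97,0],[0,0,0,0,2.2,0.97,0],[0,0,0,0,2.2,0.97,0],[0,0,0,0,2,0.88,0]]'
python3 -m creep '[[0,0,0,0,1.6,0.7,0],[0,0,0,0,0.8,0.35,0],[0,0,0,0,0.4,0.18,0],[0,0,0,0,0,0,0],[0,0,0,0,0,0,0],[0,0,0,0,0,0,0]]'
python3 - <<'E'
from h import *
go((.563,.246,.304),102.7)
for c in("side","top"):
    p,W,T=cloud(c); np.save(c+"W2.npy",W); np.save(c+"P2.npy",p); cv2.imwrite(f"pics/{c}3.png",p)
a=cv2.imread('pics/top3.png')[180:300,60:220];b=cv2.imread('pics/side3.png')[160:340,110:350]
cv2.imwrite('pics/z3.png',np.hstack([cv2.resize(a,(400,300)),cv2.resize(b,(400,300))]))
E
```

```text
time_s: 7.95
tcp_pos: [0.544, -0.0681, 0.3042]
eef_rot: [29.6, 90.0, 42.4]
contact_force: [-0.2, -0.9, -4.3]
gripper_width: 0.0135
time_s: 8.75
tcp_pos: [0.5803, 0.1187, 0.3041]
eef_rot: [76.8, 90.0, 89.6]
contact_force: [0.9, -0.0, -4.9]
gripper_width: 0.0133
time_s: 9.35
tcp_pos: [0.5863, 0.1458, 0.3042]
eef_rot: [-34.5, 90.0, -21.9]
contact_force: [-0.4, 0.3, -5.3]
gripper_width: 0.0135
t 9.35 tcp [0.5863 0.1458 0.3042] w 0.0135 F [-0.37  0.33 -5.29] M [ 0.02 -0.19  0.02] down [ 1.e-04 -0.e+00 -1.e+00]
shift cm [ 0.02 10.29 -0.08]
turn [-0.0007  0.0001  0.0001]
```

View pics/z3.png

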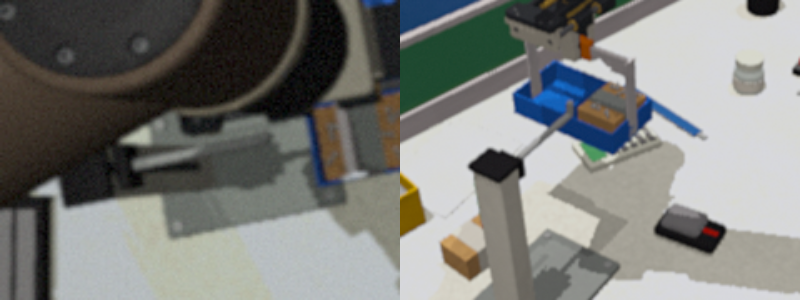

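The held caddy is level in front of the arm's tip, loaded end towards the robot, and the tip (about (570,105) in the crop) points between tray and bar. I check the relative alignment in one camera.

```bash
python3 - <<'E'
from h import *
sx=np.array([np.cos(np.radians(12.7)),np.sin(np.radians(12.7))]);sy=np.array([-sx[1],sx[0]]);h=np.array([.5225,.243])
W=np.load("sideW2.npy");P=np.load("sideP2.npy").astype(int)
S=np.stack([(W[...,:2]-h)@sx,(W[...,:2]-h)@sy,W[...,2]],-1)*1000
def sh(n,m):
    X=S[m]; print(n,len(X),np.percentile(X,[2,50,98],axis=0).round(0).tolist() if len(X) else"")
    return X
inb=lambda x0,x1,y0,y1,z0,z1:(S[...,0]>x0)&(S[...,0]<x1)&(S[...,1]>y0)&(S[...,1]<y1)&(S[...,2]>z0)&(S[...,2]<z1)
X=sh("bar",inb(-60,140,-135,-90,285,335)&(P.max(-1)-P.min(-1)<40))
sh("orange",inb(-60,140,-135,-90,280,345)&(P[...,2]-P[...,0]>90))
sh("upright near",inb(-80,-30,-140,-60,245,290))
A=sh("arm",inb(-20,20,-25,75,240,285)); 
if len(A): print("arm x vs y",np.polyfit(A[:,1],A[:,0],1), "top z",np.percentile(A[:,2],95))
sh("tip",inb(-20,20,-50,-25,250,310)); sh("tray",inb(-80,160,-170,-50,190,240))
T=np.load("topW2.npy");S=np.stack([(T[...,:2]-h)@sx,(T[...,:2]-h)@sy,T[...,2]],-1)*1000
sh("T bar",inb(-60,140,-135,-90,310,340));A=sh("T arm",inb(-20,20,-25,75,240,285));print(np.polyfit(A[:,1],A[:,0],1))
E
```

```text
bar 390 [[-49.0, -127.0, 287.0], [-21.0, -104.0, 317.0], [130.0, -93.0, 333.0]]
orange 69 [[18.0, -111.0, 308.0], [25.0, -102.0, 328.0], [35.0, -98.0, 336.0]]
upright near 126 [[-50.0, -135.0, 245.0], [-47.0, -104.0, 266.0], [-32.0, -72.0, 289.0]]
arm 176 [[-6.0, -24.0, 263.0], [-2.0, 26.0, 269.0], [4.0, 72.0, 272.0]]
arm x vs y [-2.57001763e-04 -1.40656591e+00] top z 271.2749575791361
tip 36 [[-5.0, -33.0, 265.0], [-1.0, -29.0, 279.0], [5.0, -26.0, 288.0]]
tray 2207 [[-49.0, -157.0, 195.0], [65.0, -97.0, 215.0], [131.0, -56.0, 238.0]]
T bar 248 [[-47.0, -120.0, 312.0], [-10.0, -111.0, 327.0], [131.0, -101.0, 330.0]]
T arm 221 [[-5.0, -22.0, 266.0], [0.0, 25.0, 270.0], [5.0, 73.0, 273.0]]
[-0.00471733  0.19022637]
```

Tray, bar, arm and tip all sit where expected to within 2 mm. I go in 10.2 cm along +y.

```bash
python3 -m creep '[[0,0,0,0,0.5,0,0],[0,0,0,0,1,0,0],[0,0,0,0,1.5,0,0],[0,0,0,0,1.5,0,0],[0,0,0,0,1.5,0,0],[0,0,0,0,1.5,0,0],[0,0,0,0,1.5,-0.05,0],[0,0,0,0,0.8,-0.05,0]]'
python3 -m creep '[[0,0,0,0,0.4,0,0],[0,0,0,0,0,0,0],[0,0,0,0,0,0,0],[0,0,0,0,0,0,0]]'
cat >> h.py <<'E'
def avg(n,cam="side"):
    L=[]
    for i in range(n):
        r.capture(cam); s=r.get_state(); L.append(np.r_[s["contact_force"],s["moment"],s["tcp_pos"]*1000])
    L=np.array(L); print("avg F M",L.mean(0).round(3),"sd",L.std(0)[:6].round(2))
E
python3 - <<'E'
from h import *
avg(24); go((.563,.245,.268),102.7)
p,W,T=cloud("side"); cv2.imwrite('pics/z4.png',cv2.resize(p[160:340,110:350],(720,540),interpolation=cv2.INTER_CUBIC))
E
```

```text
time_s: 10.25
tcp_pos: [0.5633, 0.2438, 0.3039]
eef_rot: [134.1, 90.0, 146.8]
contact_force: [0.7, -0.1, -4.1]
gripper_width: 0.0137
time_s: 10.65
tcp_pos: [0.5631, 0.2453, 0.3041]
eef_rot: [-79.4, 90.0, -66.7]
contact_force: [0.4, -0.9, -4.3]
gripper_width: 0.0136
avg F M [ 2.47000e-01  1.78000e-01 -4.49600e+00  3.80000e-02 -1.73000e-01
  0.00000e+00  5.62974e+02  2.45745e+02  3.04074e+02] sd [0.54 0.49 0.51 0.03 0.03 0.03]
t 11.85 tcp [0.5629 0.2459 0.3041] w 0.0137 F [-0.46  1.01 -4.99] M [ 0.04 -0.22 -0.  ] down [-0.  0. -1.]
shift cm [ 3.61 -0.09 -0.01]
turn [ 0.0001  0.     -0.    ]
```

View pics/z4.png

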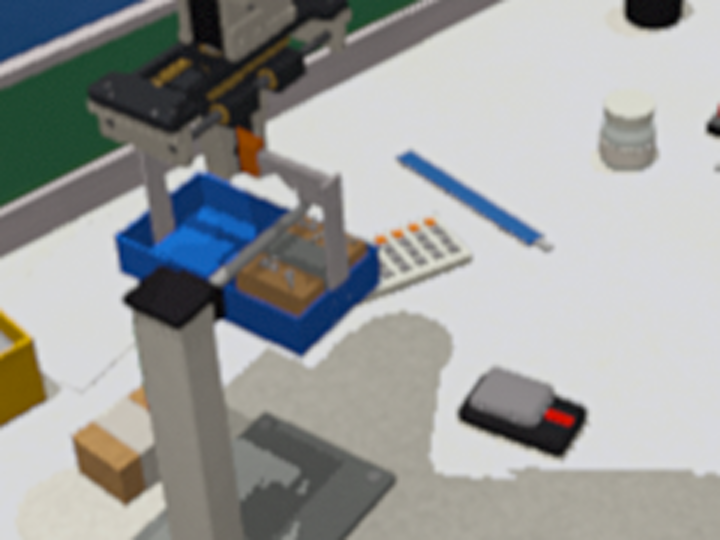

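The bar is over the arm inside the tip, with the notch at about (300,175) in the crop above it. The weight is about 4.5 N by force and by moment, so a sink of about 47 mm. I lower it slowly.

```bash
python3 -m creep '[[0,0,0,0.5,0,0,0],[0,0,0,0.8,0,0,0],[0,0,0,0.8,0,0,0],[0,0,0,0.6,0,0,0],[0,0,0,0.5,0,0,0],[0,0,0,0.4,0,0,0],[0,0,0,0.4,0,0,0],[0,0,0,0.4,0,0,0]]'
python3 -m creep '[[0,0,0,0.4,0,0,0],[0,0,0,0.4,0,0,0],[0,0,0,0.4,0,0,0],[0,0,0,0.4,0,0,0],[0,0,0,0.3,0,0,0],[0,0,0,0.2,0,0,0],[0,0,0,0,0,0,0],[0,0,0,0,0,0,0]]'
python3 - <<'E'
from h import *
avg(14); go((.563,.2455,.2153),102.7)
p,W,T=cloud("side"); cv2.imwrite('pics/z5.png',cv2.resize(p[160:340,110:350],(720,540),interpolation=cv2.INTER_CUBIC))
E
```

```text
time_s: 12.7
tcp_pos: [0.563, 0.2459, 0.2599]
eef_rot: [14.6, 90.0, 27.3]
contact_force: [-0.3, 0.2, -4.7]
gripper_width: 0.0136
time_s: 13.5
tcp_pos: [0.5629, 0.2458, 0.2392]
eef_rot: [-141.1, 90.0, -128.4]
contact_force: [-1.1, -0.4, -1.9]
gripper_width: 0.0138
avg F M [-1.42000e+00 -2.31000e-01 -2.21100e+00 -4.30000e-02  3.93000e-01
 -5.00000e-03  5.62882e+02  2.45833e+02  2.39119e+02] sd [0.65 0.43 0.33 0.02 0.04 0.02]
t 14.2 tcp [0.5629 0.2458 0.239 ] w 0.0137 F [-2.27 -0.42 -2.63] M [ 0.    0.47 -0.01] down [-1.e-04 -1.e-04 -1.e+00]
shift cm [ 2.37 -0.03  0.01]
turn [ 0.0002 -0.0002  0.    ]
```

View pics/z5.png

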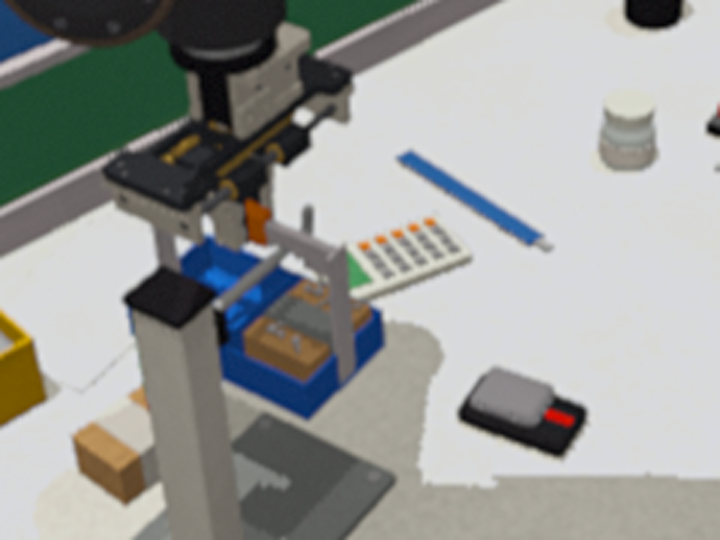

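Seated: the arm runs under the bar, with the tip visible behind it at about (307,215). The Fx of about -1.4 N says only one flank of the V is touching, so I nudge along -stand x.

```bash
python3 -m creep '[[0,0,0,0,0,-0.1,0],[0,0,0,0,0,-0.05,0],[0,0,0,0,0,0,0],[0,0,0,0,0,0,0],[0,0,0,0,0,0,0]]'
python3 - <<'E'
from h import *
avg(10); go((.563,.2455,.2153),102.7)
E
```

```text
time_s: 14.75
tcp_pos: [0.5622, 0.2458, 0.2395]
eef_rot: [11.1, 89.9, 23.8]
contact_force: [4.7, 0.9, -2.0]
gripper_width: 0.0136
avg F M [ 5.00000e+00  6.77000e-01 -2.00400e+00  3.53000e-01 -1.89000e+00
 -4.00000e-03  5.61776e+02  2.45718e+02  2.39221e+02] sd [0.48 0.47 0.45 0.06 0.07 0.02]
t 15.25 tcp [0.5617 0.2457 0.2392] w 0.0137 F [ 5.4   0.46 -1.58] M [ 0.42 -1.98 -0.  ] down [ 4.e-04  3.e-04 -1.e+00]
shift cm [ 2.39 -0.05  0.13]
turn [ 0.0002  0.0005 -0.0002]
```

```bash
python3 -m creep '[[0,0,0,0,0,0.06,0],[0,0,0,0,0,0.055,0],[0,0,0,0.3,0,0,0],[0,0,0,0.4,0,0,0],[0,0,0,0.3,0,0,0],[0,0,0,0.2,0,0,0],[0,0,0,0,0,0,0],[0,0,0,0,0,0,0]]'
python3 - <<'E'
from h import *
avg(12); go((.563,.2455,.2153),102.7)
E
```

```text
time_s: 16.05
tcp_pos: [0.5624, 0.2456, 0.227]
eef_rot: [-151.7, 90.0, -139.0]
contact_force: [-1.1, -0.1, -0.4]
gripper_width: 0.014
avg F M [-8.81000e-01 -4.10000e-02 -1.04800e+00 -1.60000e-02  2.67000e-01
 -1.30000e-02  5.62468e+02  2.45666e+02  2.27081e+02] sd [0.57 0.55 0.61 0.06 0.09 0.03]
t 16.65 tcp [0.5625 0.2457 0.227 ] w 0.0136 F [-1.58  0.21 -1.04] M [-0.13  0.34 -0.01] down [-2.e-04 -1.e-04 -1.e+00]
shift cm [ 1.17 -0.03  0.05]
turn [ 0.0001 -0.0002  0.0001]
```

```bash
python3 -m creep '[[0,0,0,0.2,0,-0.02,0],[0,0,0,0.3,0,0,0],[0,0,0,0.3,0,0,0],[0,0,0,0.15,0,0,0],[0,0,0,0.1,0,0,0],[0,0,0,0,0,0,0],[0,0,0,0,0,0,0],[0,0,0,0,0,0,0]]'
python3 - <<'E'
from h import *
avg(25); go((.563,.2455,.2160),102.7)
E
```

```text
time_s: 17.45
tcp_pos: [0.5625, 0.2457, 0.2167]
eef_rot: [-11.3, 90.0, 1.4]
contact_force: [0.4, -0.3, -0.1]
gripper_width: 0.0134
avg F M [ 3.29000e-01 -9.52000e-01 -2.36000e-01 -3.21000e-01 -1.76000e-01
  4.10000e-02  5.62470e+02  2.45735e+02  2.16619e+02] sd [0.57 0.54 0.51 0.03 0.1  0.03]
t 18.7 tcp [0.5624 0.2457 0.2166] w 0.0134 F [ 1.06 -0.04 -0.12] M [-0.3  -0.3  -0.01] down [ 1.e-04  0.e+00 -1.e+00]
shift cm [ 0.06 -0.04  0.05]
turn [ 0.0001  0.0001 -0.    ]
```

Fz is nearly zero, but Fy of -0.95 N is new: the gripper body may be brushing the column. I take a look.

```bash
python3 - <<'E'
from h import *
p,W,T=cloud("side"); cv2.imwrite('pics/z6.png',cv2.resize(p[190:310,120:280],(800,600),interpolation=cv2.INTER_CUBIC))
sx=np.array([np.cos(np.radians(12.7)),np.sin(np.radians(12.7))]);sy=np.array([-sx[1],sx[0]]);h=np.array([.5225,.243])
S=np.stack([(W[...,:2]-h)@sx,(W[...,:2]-h)@sy,W[...,2]],-1)*1000
v,u=np.mgrid[:420,:560];m=(u>120)&(u<280)&(v>190)&(v<310)
X=S[m&(S[...,2]>278)&(S[...,2]<300)&(S[...,0]<90)&(S[...,1]>60)]
print(len(X)); H,a,b=np.histogram2d(X[:,0],X[:,1],bins=[np.arange(-30,91,10),np.arange(60,161,8)]);print(H.astype(int))
E
```

```text
596
[[ 0  0  0  0  4 14 17 16 18 18  1  0]
 [ 0  0  0  0  1 13 13 14 12 23  2  0]
 [ 0  0  0  2  5  9 13 10 16 16  1  0]
 [ 5  0 26  4  2 15 13 12 14 22  0  0]
 [ 3  0 16  5  2 11 14 12 12 21  0  0]
 [ 0  0 15  7  2  6  4  8  7  6  0  0]
 [ 0  0 16  4  0  0  0  0  0  0  0  0]
 [ 0  0 14  3  0  0  0  0  0  0  0  0]
 [ 0  0 12  9  0  0  0  0  0  0  0  0]
 [ 0  0 14  4  0  0  0  0  0  0  0  0]
 [ 0  0 12  5  0  0  0  0  0  0  0  0]
 [ 0  0  1  0  0  0  0  0  0  0  0  0]]
```

View pics/z6.png

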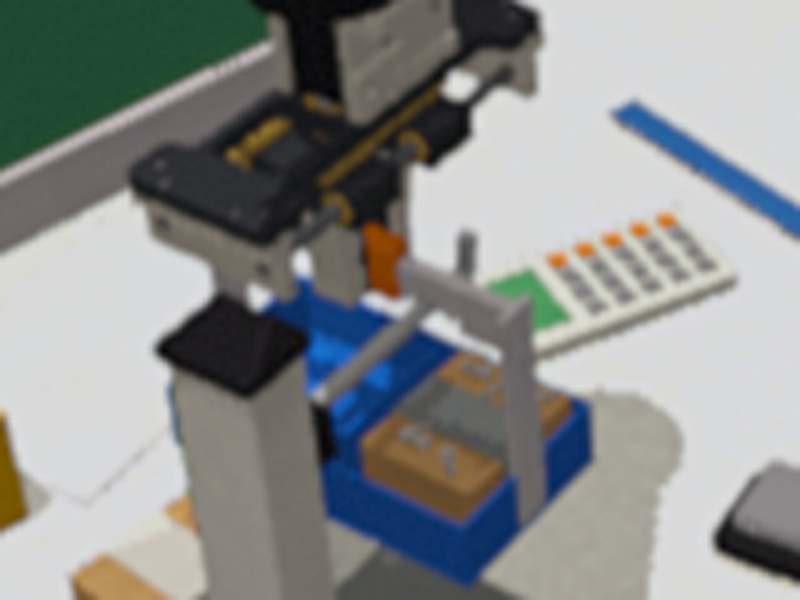

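The body's edge (y about 76–92 mm) stays clear of the column (from 96 mm), so the Fy is drag along the arm. I trim 0.2 mm in y, ease down 1 mm more, then let the grip force fade before opening.

```bash
python3 -m creep '[[0,0,0,0.05,-0.02,0,0],[0,0,0,0.04,0,0,0],[0,0,0,0,0,0,0],[0,0,0,0,0,0,0]]'
python3 -c "
from h import *
avg(20)"
python3 -m creep '[[0,0,0,0,0,0,0],[0,0,0,0,0,0,0]]' 30
python3 -m creep '[[0,0,0,0,0,0,0],[0,0,0,0,0,0,0]]' 12
python3 -m creep '[[0,0,0,0,0,0,0],[0,0,0,0,0,0,0],[0,0,0,0,0,0,0],[0,0,0,0,0,0,0]]' 4
python3 -c "
from h import *
avg(12)"
```

```text
time_s: 19.15
tcp_pos: [0.5625, 0.2457, 0.2157]
eef_rot: [57.7, 90.0, 70.4]
contact_force: [0.9, 0.3, -0.9]
gripper_width: 0.0137
avg F M [ 6.07000e-01  9.24000e-01 -1.04000e-01  3.13000e-01 -2.17000e-01
 -1.40000e-02  5.62481e+02  2.45636e+02  2.15691e+02] sd [0.47 0.48 0.56 0.12 0.03 0.04]
time_s: 20.35
tcp_pos: [0.5625, 0.2456, 0.2157]
eef_rot: [50.6, 90.0, 63.3]
contact_force: [0.6, 1.7, 0.0]
gripper_width: 0.0138
time_s: 20.55
tcp_pos: [0.5625, 0.2456, 0.2157]
eef_rot: [37.6, 90.0, 50.3]
contact_force: [1.4, 1.0, -0.4]
gripper_width: 0.0137
time_s: 20.95
tcp_pos: [0.5625, 0.2456, 0.2157]
eef_rot: [31.1, 90.0, 43.8]
contact_force: [0.4, 1.3, -1.2]
gripper_width: 0.0138
avg F M [ 8.96000e-01  1.28300e+00 -3.00000e-02  4.81000e-01 -3.38000e-01
 -4.40000e-02  5.62470e+02  2.45548e+02  2.15677e+02] sd [0.61 0.47 0.46 0.03 0.03 0.04]
```

```bash
python3 -m creep '[[0,0,0,0,0.015,0.02,0],[0,0,0,0,0,0,0],[0,0,0,0,0,0,0],[0,0,0,0,0,0,16],[0,0,0,0,0,0,16],[0,0,0,0,0,0,17],[0,0,0,0,0,0,18],[0,0,0,0,0,0,20]]'
python3 -c "
from h import *
avg(8)"
python3 -m creep '[[0,0,0,0,0,0,24],[0,0,0,0,0,0,30],[0,0,0,0,0,0,36],[0,0,0,0,0,0,42],[0,0,0,0,0,0,45],[0,0,0,0,0,0,45]]'
python3 -c "
from h import *
p,W,T=cloud('side'); cv2.imwrite('pics/z7.png',cv2.resize(p[190:310,120:280],(800,600),interpolation=cv2.INTER_CUBIC))
go((.5625,.2456,.30),102.7)"
```

```text
time_s: 22.35
tcp_pos: [0.5626, 0.2456, 0.2156]
eef_rot: [-137.6, 90.0, -124.9]
contact_force: [-0.2, -0.6, -0.7]
gripper_width: 0.0167
avg F M [-5.30000e-02 -2.70000e-02  4.50000e-02 -3.00000e-03  1.90000e-02
  3.00000e-03  5.62594e+02  2.45709e+02  2.15661e+02] sd [0.5  0.46 0.69 0.02 0.03 0.04]
time_s: 23.35
tcp_pos: [0.5626, 0.2457, 0.2157]
eef_rot: [50.7, 90.0, 63.4]
contact_force: [0.1, 0.2, -0.3]
gripper_width: 0.0391
t 23.4 tcp [0.5626 0.2457 0.2157] w 0.0395 F [ 0.3  -0.19 -0.58] M [ 0.02 -0.01  0.05] down [ 0.  0. -1.]
shift cm [-8.43 -0.01 -0.01]
turn [ 0.0001  0.     -0.    ]
```

View pics/z7.png

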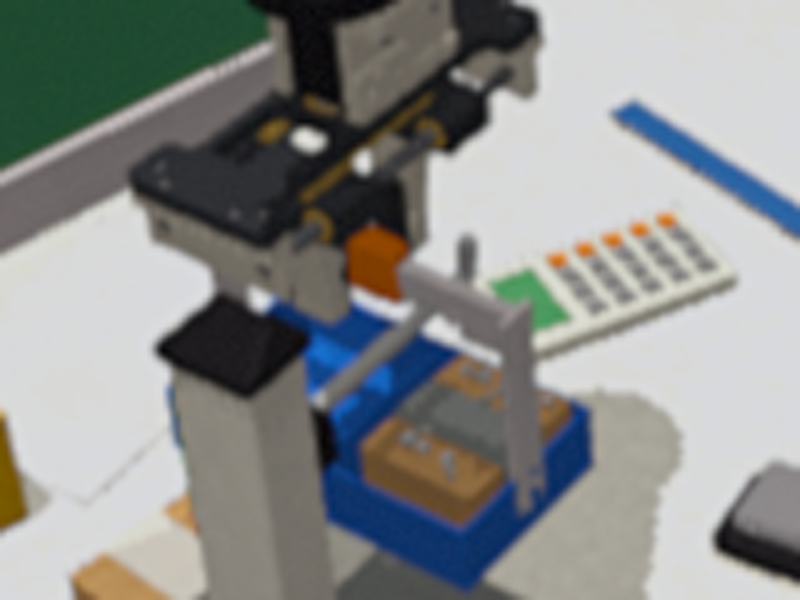

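The caddy is released and hangs where it was, with no visible shift. I withdraw straight up, then let it settle.

```bash
python3 -m creep '[[0,0,0,-0.5,0,0,45],[0,0,0,-1,0,0,45],[0,0,0,-1.5,0,0,45],[0,0,0,-2,0,0,45],[0,0,0,-2,0,0,45],[0,0,0,-2,0,0,45],[0,0,0,-2.5,0,0,45],[0,0,0,-2.5,0,0,45]]'
python3 -m creep '[[0,0,0,-2,0,0,45],[0,0,0,-1,0,0,45],[0,0,0,0,0,0,45],[0,0,0,0,0,0,45],[0,0,0,0,0,0,45],[0,0,0,0,0,0,45],[0,0,0,0,0,0,45],[0,0,0,0,0,0,45]]'
python3 - <<'E'
from h import *
sx=np.array([np.cos(np.radians(12.7)),np.sin(np.radians(12.7))]);sy=np.array([-sx[1],sx[0]]);h=np.array([.5225,.243])
for k in range(2):
    p,W,T=cloud("side")
    S=np.stack([(W[...,:2]-h)@sx,(W[...,:2]-h)@sy,W[...,2]],-1)*1000
    m=(np.abs(S[...,0])<15)&(S[...,1]>10)&(S[...,1]<70)&(S[...,2]>190)&(S[...,2]<290)
    b=(p[...,0].astype(int)-p[...,2]>60)&(S[...,0]<-46)&(S[...,0]>-60)&(np.abs(S[...,1])<70)
    bar=(S[...,0]>-50)&(S[...,0]<135)&(np.abs(S[...,1]+7)<12)&(S[...,2]>195)&(p.max(-1)-p.min(-1)<45)
    X=S[bar]; e=[np.percentile(X[(X[:,0]>a)&(X[:,0]<a+25),2],92).round(1) for a in(-48,-25,70,105) if ((X[:,0]>a)&(X[:,0]<a+25)).sum()>4]
    print("arm top z",np.percentile(S[m][:,2],[50,90]),m.sum(),"bar tops",e)
    for i in range(6): r.capture("top")
cv2.imwrite('pics/z8.png',cv2.resize(p[130:340,100:380],(800,600),interpolation=cv2.INTER_CUBIC)); go((.56,.245,.3))
E
```

```text
time_s: 24.2
tcp_pos: [0.5626, 0.2456, 0.3577]
eef_rot: [13.0, 90.0, 25.7]
contact_force: [0.7, -0.4, -0.6]
gripper_width: 0.0392
time_s: 25.0
tcp_pos: [0.5626, 0.2457, 0.3853]
eef_rot: [-151.1, 90.0, -138.4]
contact_force: [1.2, 0.4, -0.5]
gripper_width: 0.0394
arm top z [220.95076559 223.50534775] 104 bar tops [np.float64(237.2), np.float64(642.9), np.float64(238.3), np.float64(237.9)]
arm top z [220.72553622 223.4949434 ] 102 bar tops [np.float64(236.9), np.float64(643.1), np.float64(238.0), np.float64(237.1)]
t 25.7 tcp [0.5626 0.2457 0.3857] w 0.0394 F [-0.24  0.03  1.16] M [-0.02  0.02 -0.02] down [ 0. -0. -1.]
shift cm [ 8.57 -0.01 -0.27]
```

View pics/z8.png

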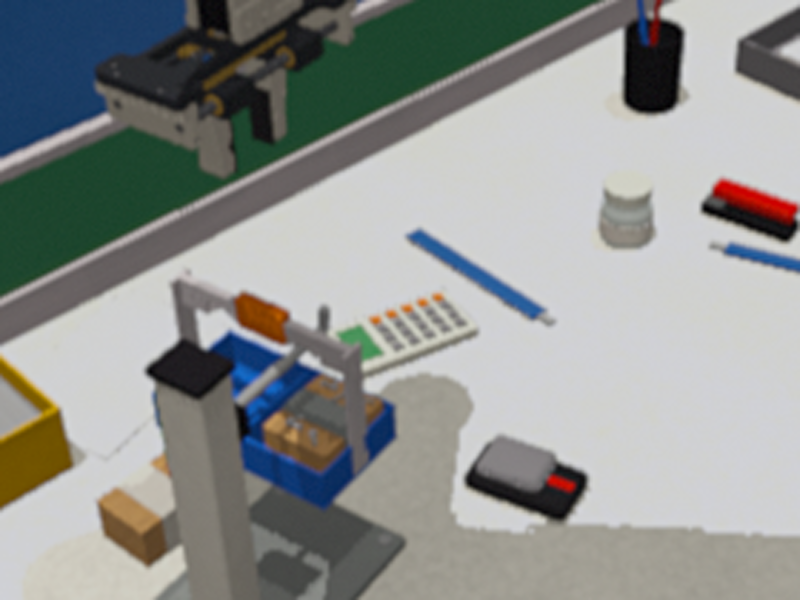

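The caddy hangs freely and level: bar tops are 237–238 mm at both ends and did not change between the two looks. The arm has sunk about 48 mm, in the green, and the bystanders look undisturbed. I hand it in.

```bash
python3 -c "
from plant import r
print(r.close_job())"
```

```text
the job is handed in; nothing more can be done
None
```

The caddy is hanging on the spring arm by its loaded-end notch. I gripped it at 55–58 N and brought it in over the upturned tip. I then lowered it until the hand carried almost nothing (Fz about -0.1 N), faded the grip, opened and withdrew straight up. The job was handed in after about 26 s on the robot's clock.

**Last checks:**
- **Level:** the bar tops read 237–238 mm at both ends.
- **Still:** two readings about 0.35 s apart agreed to within 1 mm.
- **Sink:** the arm sank about 48 mm, in the green. The 4.5 N I measured while holding the caddy predicted 47 mm.
- **Surroundings:** the things in the last (side) view looked undisturbed. I did not measure them again.

**What was off:**
- **Seat position:** the bar sits about 7 mm towards the tip from hook_seat. I chose this to keep the gripper body clear of the column.
- **Side forces:** while easing on, trimming in x pushed the arm sideways with up to about 5 N for a moment. About 1 N along the arm remained until I trimmed it out just before opening. The picture showed the gripper body clear of the column, so I put this down to drag along the arm. I did not test that separately.

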